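# Set and guard the detergent dose slider

## Robot

A 6-joint arm with a two-finger parallel gripper is mounted at the origin on the work surface. World frame = base frame: x ahead of the robot, y to its left, z up, the work surface at z = 0. Lengths are in mm, angles in rad, forces in N, time in s.
With the tool pointing down it reaches from about 275 to 1000 mm from the base axis. Payload 8.4 kg.
Tool frame: the origin (TCP) lies on the centre line of the jaws, within the pads' length; the fingertips stand 17 mm ahead of it and the grasp point (between the pads) lies 2 mm behind it; z points along the fingers, y is the line along which they close (so a half turn about z gives the same grasp; the last joint's range is limited). The gripper opens to 85 mm and grips with 20 to 120 N. Pads are 22 mm wide; open, the fingers measure 114 mm over their backs; the gripper's body (76 mm by 85 mm) begins 54 mm behind the grasp point. The pads swing forward as they close: fully open they stand 13 mm farther back than shut.
Start: joints at [-1.328, 0.353, 1.633, -0, 1.155, -0.002], TCP at [151.475, -606.369, 248.281] pointing down, gripper open.
Joint ranges: [-2.63, 2.63], [-0.92, 2.1], [0.06, 2.66], [-1.3, 4.44], [0, 2.69], [-3.02, 3.02]. Speed limits (rad/s): [2.22, 2.22, 2.79, 3.14, 3.14, 3.14].

## Interface

Orientations are given as [roll, pitch, yaw] about the fixed x, y, z axes, in that order (R = Rz(yaw) Ry(pitch) Rx(roll)).
In Python, from rig import r, eyes gives the robot as it stands. The module is installed in compiled form; this text tells all that it offers.
- The arm moves only by the shell command python3 -m inch 'ROWS' [FORCE]. ROWS is JSON, a list of rows, each a list of 7 numbers: the shift along the tool's x, y, z in m, then the turn, a rotation vector about the tool's x, y, z in degrees, then the closure, from -1 (fully open) to 1 (shut). In form: [[x, y, z, rx, ry, rz, gripper], ...]. A call has 1 to 8 rows; each row shifts and turns the commanded pose from where the row before left it, along the tool's axes as they then stand; what a row does not reach is not made up. A row lasts 1/10 s, in which the tool goes at most 50 mm and 8.59 degrees, less where a joint would pass 70% of its speed; a pose out of reach is approached as far as the arm can. A call with a gripper value outside its range is refused whole. The fingers move at their own pace and stop on an object; FORCE is the grip in N (left out, the last holds). Time passes only in rows, so rows that do not move let the fingers close. It gives the time, the measured TCP pose, the force, the opening and the grip force at its end, in the units of the state.
- r.sense(): the state, without advancing time (a new reading comes with each control period).
- eyes.grab_frame(name): name is "side" or "top" or "wrist"; returns a dict with "img" (400x640x3 uint8, blue, green, red), "fx", "fy", "cx", "cy" (pixels), "R" (3x3) and "t" (3): a world point X has camera coordinates R X + t; the wrist camera has in their place "hand_eye" (4x4, takes a point from camera to tool coordinates, whose origin is the TCP and whose axes are the flange's). Camera axes: x right, y down, z forward; pixel columns grow to the right and rows downward; lengths in mm; the calibration is good to about 2 mm. A picture is of the moment at which its call begins: read the wrist's pose just before it. There is no depth.
- r.sign_off(): hands the job in; it is judged then, once.
The state is a dict: "clock": time; "qpos": joint angles; "qvel": joint speeds; "joint_efforts": joint torques, N m; "eef_pos": TCP position; "tcp_rot": TCP orientation; "contact_force": force on the tool from outside, world axes, zero at the start; "wrist_torque": the same for the moment, N m; "opening": opening from 0.0 (shut) to 1.0 (fully open); "grasp_force": force on a finger pad.
Only numpy, scipy, OpenCV 4.12 (cv2) and the standard library are available. Lean on these libraries where they do the work, as an engineer would, in place of code of your own. Each camera call takes 0.05 s, during which the arm holds its last target. There are 200 camera calls.

## Task

On the laundry's detergent dosing box, slide the grip of the dose slider (the wide, flat-sided grip on the far track, the one with the flat steel pointer beside it) along its track until its centre line is level with the tip of the pointer. Then swing the hinged steel keeper bar shut over that slider until it has gone fully home past its catch, so that nobody can knock the setting. Leave the small round slider as it is set, and do not disturb the bottle, cup, brush and jar nearby.

Things in the scene. Friction and masses are not known exactly. Their poses are not given: they have to be found in the camera images.
- console: white low box, fixed, 200 (x) by 290 (y) by 50 mm tall with a black top panel. Origin: centre of its underside; x points from the side near the robot to the far one, y runs along both slider tracks. Dose track on the line x = +20 mm, the other on x = -62 mm. A steel hinge post (22 mm diameter, 33 mm above the panel) stands at (20, -105) mm
- dose (a joint): travel of the dose slider in m: 0 at the -y end of its track, 0.10 at the +y end (grip centre at y = -50 mm + travel in the console's frame). It has about 2.5 N of friction and stays where it is left
- dose_top (a point): centre of the top of the dose slider's grip: a white upright block 36 mm across the track (x), 12 mm along the track (y), its flat sides standing from 4 to 30 mm above the panel; this point is 30 mm above the panel. A thin black line across its top marks its middle
- pointer: steel pointer plate, fixed, 4 mm thick, about 22 mm long and 14 mm wide, lying on the panel on the +x side of the dose track. Origin: at panel height below the tip of its point, 26 mm from the track's middle line; its x axis points away from the track, its y axis runs along the track, parallel to the console's
- pointer_tip (a point): tip of the pointer, top face, 4 mm above the panel: the dose grip's centre must stand level with it along the track (the same console y)
- keeper (a joint): keeper bar angle, rad: 0 shut (lying along the console's +y over the dose track), growing as it opens about a vertical axis towards the console's +x (1.57: along +x; stop at 1.8). Friction about 1 N at the knob: it stays where left. From 0.12 rad it rides over the catch's sprung ball (about 7 N at the knob); fully home, below 0.02, the ball holds it at 0 against about 8 N
- catch (a point): centre of the top of the steel catch block, 32 mm above the panel, 40 (x) by 24 (y) mm, at (24, 105) mm in the console's frame; a stop lip 11 mm taller stands on its -x side and a sprung steel ball, 2.5 mm proud, rises behind the shut bar
- keeper_hinge (a point): point on the keeper bar's vertical hinge axis, at the height of the bar's top face, 43.5 mm above the panel. The steel bar is 12 mm wide, 10 mm thick, its underside 33.5 mm above the panel, and reaches 223 mm from the axis
- keeper_knob (a point): centre of the top of the black round knob that stands on the bar, 140 mm from the hinge axis: 18 mm diameter, 34 mm tall, its foot on the bar's top face (43.5 mm above the panel), this point 77.5 mm above the panel
- softener_top (a point): centre of the top of the small round slider grip on the near track (x = -62 mm), 20 mm diameter, 20 mm tall above the panel; not to be moved
- bottle: bystander: grey plastic bottle, 72 mm diameter, 200 mm tall; origin at the centre of its underside
- cup: bystander: white open measuring cup, 72 mm diameter, 70 mm tall; origin at the centre of its underside
- brush: bystander: hand brush lying on the table; origin below its middle, handle to its -x
- jar: bystander: clear jar with white lid, 60 mm diameter, 70 mm tall; origin at the centre of its underside

How it is judged (in metres and radians):
On the way, in this order (a step that is already met when the one before it is completed fails the run):
1. the dose slider's grip is level with the pointer (within 5 mm) (y of dose_top in the frame of pointer between -0.005 and 0.005 m), for 0.3 s.
2. the keeper bar is shut behind its catch (value of joint keeper below 0.02 rad), for 0.2 s.
At the end, for the whole second after the job is handed in: the dose slider's grip stands within 5 mm of the pointer's tip along the track, the keeper bar is shut (below 0.02 rad, past its catch) and at rest, and the small round slider is within 5 mm of where it was (all of step 1 and value of joint keeper below 0.02 rad and velocity of joint keeper between -0.05 and 0.05 rad/s and distance of softener_top from where it was at the start of the episode below 0.005 m); the robot touches nothing.
It fails at once if the small round slider is shifted by more than 5 mm (distance of softener_top from where it was at the start of the episode above 0.005 m).
It fails at once if the bottle, cup, brush or jar is moved by more than 20 mm (distance of any of bottle, cup, brush, jar from where it was at the start of the episode above 0.02 m).
It also fails if it takes over 54 s, if anything falls off the work surface, if the arm or the gripper's body presses on something with over 40 N, if the wrist force passes 120 N, or if a joint passes its speed limit or range.

## Working session

There is one attempt and no reset: what is moved stays moved. The work goes in short steps, Python scripts to look and compute and a shell command to move; the robot and the scene stay as the last step left them, time stands still between calls to the robot, and variables do not carry over. Pictures are saved under pics/ and viewed, at most 10 in all, crops included, and the job is handed in when it is done.

```bash
mkdir -p pics; python3 - <<'E'
from rig import r, eyes
import cv2
s=r.sense(); print({k:s[k] for k in ('clock','eef_pos','tcp_rot','opening','contact_force')})
for n in ('top','side'):
    f=eyes.grab_frame(n); cv2.imwrite(f'pics/{n}0.png',f['img']); print(n,f['fx'],f['fy'],f['cx'],f['cy'],f['R'],f['t'])
f=eyes.grab_frame('wrist'); print(f['hand_eye'])
E
```

```text
{'clock': 0.0, 'eef_pos': array([ 151.39339022, -605.91953254,  247.56324395]), 'tcp_rot': array([-3.14019986e+00, -2.03814386e-05,  2.44813214e-01]), 'opening': 0.9989174198869437, 'contact_force': array([-0.36568692,  1.14087412,  0.38302117])}
top 430.5818157951307 430.5818157951307 320.1321354954476 195.20803900054082 [[ 0.01244359 -0.9999206   0.0019883 ]
 [-0.99879271 -0.01252401 -0.04750026]
 [ 0.04752139 -0.00139482 -0.99886925]] [ 11.75585722 494.29942149 953.52973592]
side 368.54157225899246 368.54157225899246 315.99755817918765 195.77145298816467 [[-0.94617548 -0.32359281  0.00629787]
 [-0.17795329  0.50387955 -0.84524436]
 [ 0.27034163 -0.80087021 -0.53434288]] [452.47939999 155.3952167  973.2089515 ]
[[ 7.02411487e-05 -9.49663417e-01 -3.13272071e-01  7.93835104e+01]
 [ 9.99999958e-01  1.54928281e-04 -2.45437057e-04 -1.99716327e-01]
 [ 2.81617298e-04 -3.13272040e-01  9.49663387e-01 -1.25409949e+02]
 [ 0.00000000e+00  0.00000000e+00  0.00000000e+00  1.00000000e+00]]
```

View pics/top0.png

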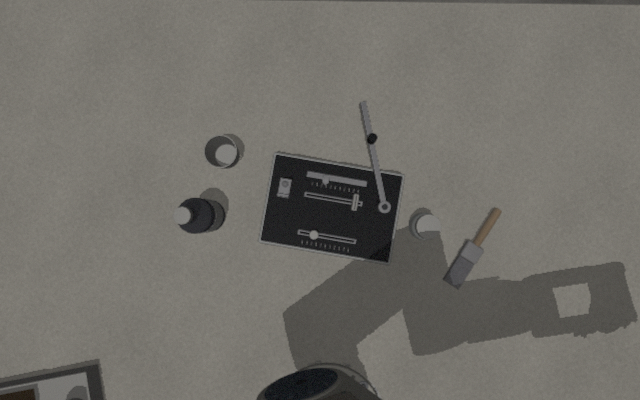

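View pics/side0.png

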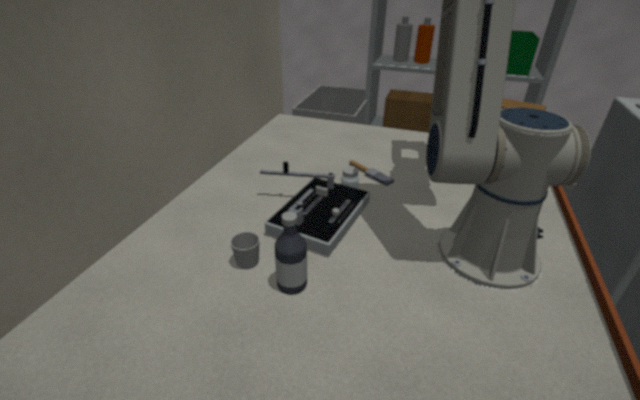

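```bash
cat > h.py <<'E'
import numpy as np, cv2
from rig import r, eyes
def ray(f,uv,z,pose=None):
    d=np.array([(uv[0]-f['cx'])/f['fx'],(uv[1]-f['cy'])/f['fy'],1.])
    if 'R' in f: R=f['R'].T; c=-R@f['t']
    else:
        from scipy.spatial.transform import Rotation as Ro
        Rt=Ro.from_euler('xyz',pose['tcp_rot']).as_matrix(); H=f['hand_eye']
        R=Rt@H[:3,:3]; c=Rt@H[:3,3]+pose['eef_pos']
    w=R@d; return c+w*(z-c[2])/w[2]
E
python3 - <<'E'
from h import *
f=eyes.grab_frame('top'); im=f['img']
g=im.max(2); m=((g<40)*255).astype('uint8'); m[:130]=0;m[290:]=0;m[:,:245]=0;m[:,420:]=0
m=cv2.morphologyEx(m,cv2.MORPH_CLOSE,np.ones((9,9)))
cs=max(cv2.findContours(m,0,2)[0],key=cv2.contourArea)
rc=cv2.minAreaRect(cs); print(rc)
b=cv2.boxPoints(rc); P=np.array([ray(f,p,50)for p in b]);print(b,P)
print([np.linalg.norm(P[i]-P[i-1]) for i in range(4)],P.mean(0))
c=cv2.resize(im[90:270,240:420],None,fx=4.4,fy=3.3*4/3,interpolation=2)
c=cv2.resize(im[95:270,255:430],(600,600),interpolation=2)
cv2.imwrite('pics/c0.png',cv2.convertScaleAbs(c,alpha=1.8))
E
```

```text
((331.4681396484375, 207.84732055664062), (128.42735290527344, 86.19752502441406), 10.007980346679688)
[[260.74164 239.13087]
 [275.7215  154.24498]
 [402.19464 176.56377]
 [387.21478 261.44965]] [[ 396.52479987  144.00468093   50.        ]
 [ 579.75050734  115.10042231   50.        ]
 [ 534.7918105  -158.59841938   50.        ]
 [ 352.3298888  -127.18125564   50.        ]]
[np.float64(274.7635389922553), np.float64(185.49155248718327), np.float64(277.3667975116964), np.float64(185.14694447144274)] [465.84925163  -6.66864294  50.        ]
```

View pics/c0.png

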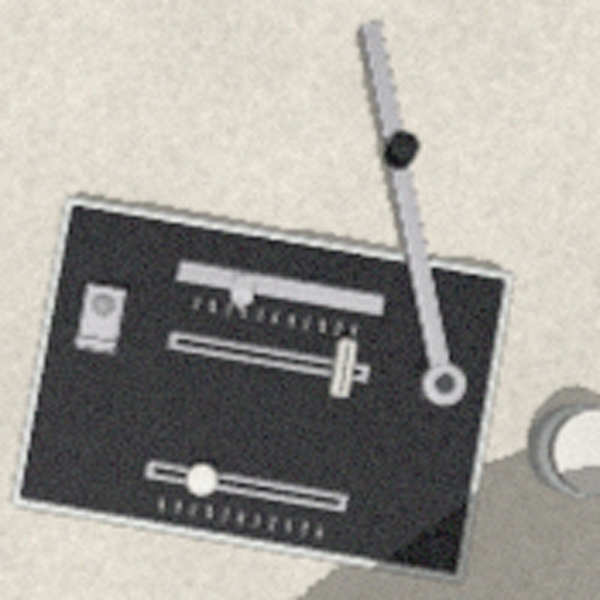

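```bash
cat > m.py <<'E'
from h import *
f=eyes.grab_frame('top')
I=lambda c:(255+c[0]*175/600,95+c[1]*175/600)
C=np.array([ray(f,I(c),50)[:2] for c in [(70,197),(512,272),(460,578),(14,500)]])
L=np.array([[100,145],[100,-145],[-100,-145],[-100,145]],float)
Cm=C.mean(0); H=L.T@(C-Cm); yaw=np.arctan2(H[0,1]-H[1,0],H[0,0]+H[1,1])
R=np.array([[np.cos(yaw),-np.sin(yaw)],[np.sin(yaw),np.cos(yaw)]])
print('console',Cm,np.degrees(yaw),'res',(C-Cm)@R-L)
for n,c,z in [('grip',(345,367),80),('tip',(241,305),54),('post',(444,384),93.5),('knob',(401,145),127.5),('soft',(202,479),70),('catch',(103,303),84),('barend',(370,25),93.5)]:
    w=ray(f,I(c),z); print(n,w.round(1),'console',((w[:2]-Cm)@R).round(1))
E
python3 m.py
```

```text
console [466.00136982  -7.81616369] -9.17504312265536 res [[-3.59406683 -4.18333871]
 [-2.48755499  3.35229675]
 [ 3.06068737  4.18045767]
 [ 3.02093444 -3.34941571]]
grip [477.6 -56.   80. ] console [ 19.1 -45.8]
tip [516.4   7.2  54. ] console [47.4 22.9]
post [ 467.7 -114.2   93.5] console [  18.6 -104.7]
knob [605.  -83.4 127.5] console [149.3 -52.4]
soft [408.3  30.   70. ] console [-63.   28.1]
catch [514.4  91.2  84. ] console [ 31.9 105.4]
barend [684.2 -68.3  93.5] console [225.  -24.9]
```

```bash
python3 -m inch '[[0.028,-0.0284,0,0,0,0,0],[0.028,-0.0284,0,0,0,0,0],[0.028,-0.0284,0,0,0,0,0],[0.028,-0.0284,0,0,0,0,0],[0.028,-0.0284,0,0,0,0,0],[0.028,-0.0284,0,0,0,0,0],[0.028,-0.0284,0,0,0,0,0],[0.028,-0.0284,0,0,0,0,0]]' && python3 -m inch '[[0.028,-0.0284,0,0,0,0,0],[0.028,-0.0284,0,0,0,0,0],[0.028,-0.0284,0,0,0,0,0],[0.028,-0.0284,0,0,0,0,0],[0.028,-0.0284,0,0,0,0,0],[0.028,-0.0284,0,0,0,7.8,0],[0,0,0,0,0,7.7,0],[0,0,0,0,0,7.7,0]]' && python3 -m inch '[[0,0,0,0,0,0,0],[0,0,0,0,0,0,0]]'
python3 - <<'E'
from h import *
s=r.sense();f=eyes.grab_frame('wrist');cv2.imwrite('pics/w1.png',f['img'])
print(s['clock'],s['eef_pos'],s['tcp_rot'],s['opening'],s['contact_force'])
E
```

```text
clock: 1.05
eef_pos: [314.2, -330.2, 248.4]
tcp_rot: [3.141, -0.0, 0.245]
contact_force: [0.5, 0.3, 0.3]
opening: 0.497
grasp_force: 0.0
clock: 1.85
eef_pos: [435.7, -124.9, 248.3]
tcp_rot: [-3.142, -0.0, -0.161]
contact_force: [-0.1, -0.5, 0.0]
opening: 0.499
grasp_force: 0.0
clock: 2.05
eef_pos: [435.1, -126.2, 248.3]
tcp_rot: [3.142, -0.0, -0.154]
contact_force: [0.4, -0.5, -0.2]
opening: 0.498
grasp_force: 0.0
2.05 [ 435.11260853 -126.17441205  248.29958025] [ 3.14156491e+00 -5.64382082e-05 -1.54310128e-01] 0.49765450424134866 [ 0.38266603 -0.5436106  -0.22371714]
```

View pics/w1.png

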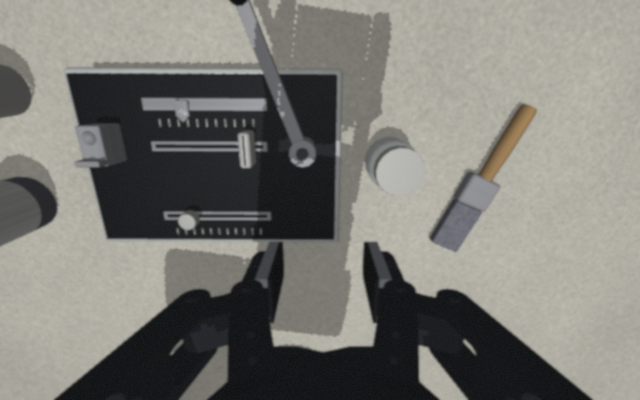

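```bash
python3 - <<'E'
from h import *
im=cv2.imread('pics/w1.png')
c=cv2.resize(im[85:185,130:330],(800,400),interpolation=2)
cv2.imwrite('pics/w1c.png',cv2.convertScaleAbs(c,alpha=1.6))
s=r.sense();f=eyes.grab_frame('wrist')
for n,c,z in [('grip',(246.5,148.5),80),('tip',(182,121),54),('post',(302,152),93.5),('soft',(187,222),70),('TR',(341,72),50),('BR',(337,240),50),('TL',(66,70),50)]:
    print(n,ray(f,c,z,s).round(1))
E
```

```text
grip [479.2 -56.2  80. ]
tip [515.   11.7  54. ]
post [ 469.3 -111.6   93.5]
soft [408.   31.8  70. ]
TR [ 536.8 -161.    50. ]
BR [ 349.9 -130.6   50. ]
TL [581.7 114.7  50. ]
```

View pics/w1c.png

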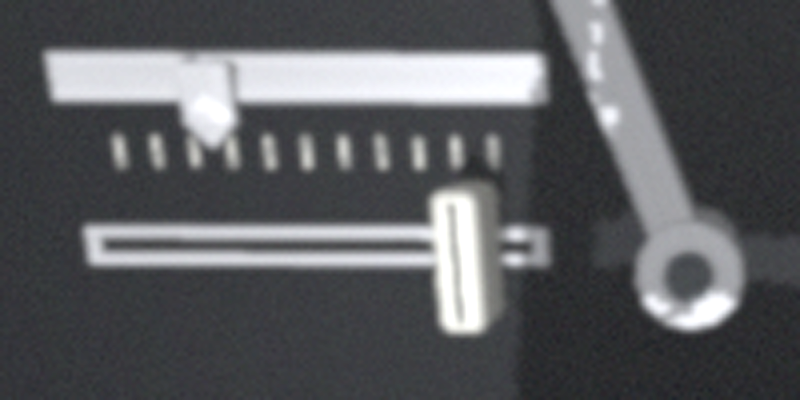

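```bash
python3 -m inch '[[0.016,-0.038,0,0,0,0.3,0],[0.0154,-0.0389,0,0,0,0,0],[0,0,0.04,0,0,0,0],[0,0,0.04,0,0,0,0],[0,0,0.04,0,0,0,0],[0,0,0.03,0,0,0,0],[0,0,0.015,0,0,0,0],[0,0,0,0,0,0,0]]' && python3 -m inch '[[0,0,0.007,0,0,0,0],[0,0,0,0,0,0,0]]'
python3 - <<'E'
from h import *
s=r.sense();f=eyes.grab_frame('wrist');cv2.imwrite('pics/w2.png',f['img'])
E
```

```text
clock: 2.95
eef_pos: [476.8, -55.4, 81.3]
tcp_rot: [3.141, 0.004, -0.162]
contact_force: [0.4, 0.2, 0.7]
opening: 0.502
grasp_force: 0.0
clock: 3.15
eef_pos: [478.8, -55.5, 76.6]
tcp_rot: [-3.142, -0.001, -0.163]
contact_force: [-0.5, -0.3, -0.2]
opening: 0.5
grasp_force: 0.0
```

View pics/w2.png

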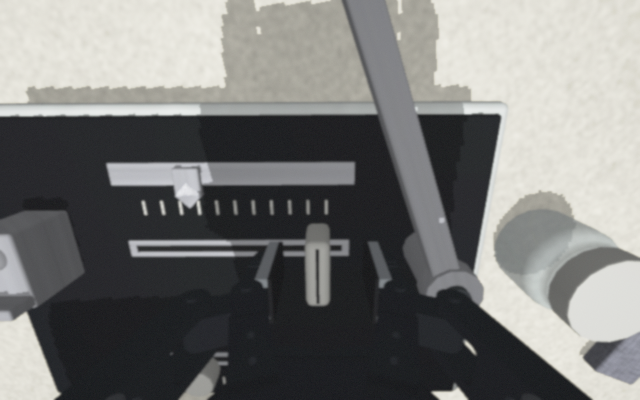

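```bash
python3 -m inch '[[0,0,0,0,0,0,0.9],[0,0,0,0,0,0,0.9],[0,0,0,0,0,0,0.9],[0,0,0,0,0,0,0.9],[0,0,0,0,0,0,0.9]]' 30
python3 - <<'E'
from h import *
s=r.sense();f=eyes.grab_frame('wrist')
tip=ray(f,(189,207),54,s); g=ray(f,(318,277),80,s)
y=s['tcp_rot'][2]; ya=np.array([-np.sin(y),np.cos(y)])
print(s['opening'],s['grasp_force'],s['eef_pos'],tip,g,(tip[:2]-s['eef_pos'][:2])@ya)
E
```

```text
clock: 3.7
eef_pos: [479.0, -55.2, 77.1]
tcp_rot: [-3.141, -0.001, -0.163]
contact_force: [-1.1, 0.2, 5.9]
opening: 0.131
grasp_force: 33.5
0.13091961942824695 33.45060646533966 [479.00238809 -55.20905271  77.06828249] [514.74089508  11.77109175  54.        ] [477.39156741 -52.78469988  80.        ] 71.89620436714037
```

```bash
python3 -m inch '[[0,-0.012,0,0,0,0,0.9],[0,-0.012,0,0,0,0,0.9],[0,-0.012,0,0,0,0,0.9],[0,-0.012,0,0,0,0,0.9],[0,-0.012,0,0,0,0,0.9],[0,-0.0105,0,0,0,0,0.9],[0,0,0,0,0,0,0.9],[0,0,0,0,0,0,0.9]]'
python3 - <<'E'
from h import *
s=r.sense();f=eyes.grab_frame('wrist');cv2.imwrite('pics/w3.png',cv2.resize(f['img'][100:340,200:440],(600,600),interpolation=2)); 
E
```

```text
clock: 4.55
eef_pos: [490.3, 15.0, 77.1]
tcp_rot: [-3.141, -0.001, -0.163]
contact_force: [-1.9, 2.1, 6.2]
opening: 0.129
grasp_force: 33.5
```

View pics/w3.png

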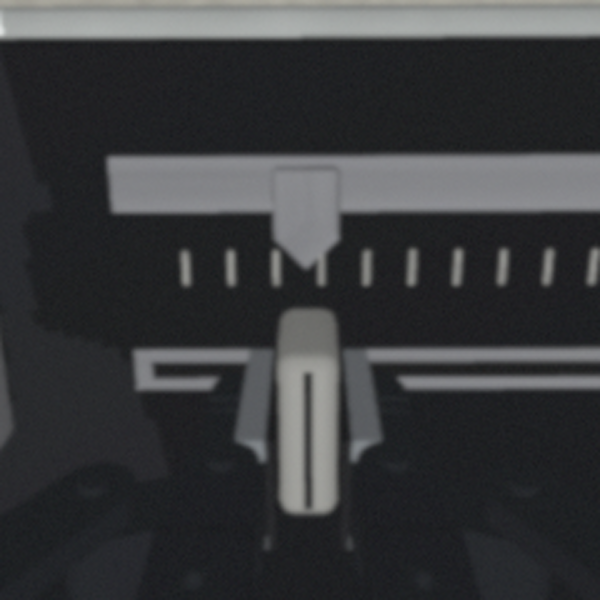

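```bash
python3 -m inch '[[0,0,0,0,0,0,0],[0,0,0,0,0,0,0],[0,0,0,0,0,0,0],[0,0,0,0,0,0,0],[0,0,-0.03,0,0,0,0],[0,0,-0.04,0,0,0,0],[0,0,-0.04,0,0,0,0],[0,0,0,0,0,0,0]]' && python3 -m inch '[[0.032,0.0195,0,0,0,0,0],[0.0325,0.0195,0,0,0,0,0],[0.0325,0.0195,0,0,0,0,0],[0.032,0.02,0,0,0,-7.2,0],[0,0,0,0,0,-7.2,0],[0,0,0,0,0,-7.1,0],[0,0,0,0,0,0,0],[0,0,0,0,0,0,0]]'
python3 - <<'E'
from h import *
s=r.sense();f=eyes.grab_frame('wrist');cv2.imwrite('pics/w4.png',f['img']); 
E
```

```text
clock: 5.4
eef_pos: [493.0, 14.3, 191.1]
tcp_rot: [-3.14, -0.008, -0.164]
contact_force: [0.6, 0.2, -0.3]
opening: 0.498
grasp_force: 0.0
clock: 6.2
eef_pos: [604.0, -84.1, 185.6]
tcp_rot: [-3.141, 0.001, 0.208]
contact_force: [-0.6, 0.8, 0.7]
opening: 0.502
grasp_force: 0.0
```

View pics/w4.png

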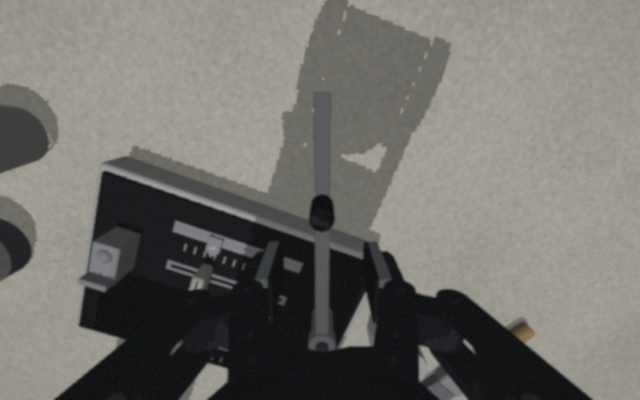

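```bash
python3 - <<'E'
from h import *
s=r.sense();f=eyes.grab_frame('wrist')
k=ray(f,(321.5,220),127.5,s);e=ray(f,(322,93),93.5,s);h=ray(f,(321,342),93.5,s)
y=s['tcp_rot'][2];T=np.array([[np.cos(y),np.sin(y)],[np.sin(y),-np.cos(y)]])
print(s['eef_pos'],k,e,h,'tool delta',(k-s['eef_pos'])[:2]@T, np.degrees(y),np.degrees(np.arctan2(*(e-h)[[1,0]])))
E
```

```text
[604.11311854 -84.00279896 185.81362851] [605.76005548 -82.48480006 127.5       ] [685.71372903 -65.86373189  93.5       ] [ 471.0922829  -110.14636524   93.5       ] tool delta [ 1.92558123 -1.14405371] 11.951090002080303 11.658183470677727
```

```bash
python3 -m inch '[[0.002,-0.001,0.03,0,0,0,0],[0,0,0.03,0,0,0,0],[0,0,0.0105,0,0,0,0],[0,0,0,0,0,0,0],[0,0,0,0,0,0,0.9],[0,0,0,0,0,0,0.9],[0,0,0,0,0,0,0.9],[0,0,0,0,0,0,0.9]]' 25
```

```text
clock: 7.1
eef_pos: [607.2, -82.9, 117.2]
tcp_rot: [3.141, -0.002, 0.212]
contact_force: [-0.5, 0.5, 6.4]
opening: 0.201
grasp_force: 25.4
```

```bash
python3 -m inch '[[-0.0005,-0.0122,0,0,0,-5,0.9],[-0.0005,-0.0122,0,0,0,-5,0.9],[-0.0005,-0.0122,0,0,0,-5,0.9],[-0.0005,-0.0122,0,0,0,-5,0.9],[-0.0005,-0.0122,0,0,0,-5,0.9],[-0.0005,-0.0122,0,0,0,-5,0.9],[-0.0005,-0.0122,0,0,0,-5,0.9],[0,0,0,0,0,0,0.9]]'
```

```text
clock: 7.9
eef_pos: [565.3, -8.4, 117.2]
tcp_rot: [3.14, -0.002, 0.826]
contact_force: [0.5, 2.1, 5.3]
opening: 0.197
grasp_force: 25.4
```

```bash
python3 -m inch '[[-0.0006,-0.0122,0,0,0,-5,0.9],[-0.0006,-0.0122,0,0,0,-5,0.9],[-0.0006,-0.0122,0,0,0,-5,0.9],[-0.0006,-0.0122,0,0,0,-5,0.9],[-0.0006,-0.0122,0,0,0,-5,0.9],[0,0,0,0,0,0,0.9]]'
```

```text
clock: 8.5
eef_pos: [512.9, 22.4, 117.3]
tcp_rot: [3.139, -0.003, 1.262]
contact_force: [1.8, 8.1, 3.6]
opening: 0.199
grasp_force: 25.3
```

```bash
python3 -m inch '[[0.001,-0.0049,0,0,0,-2,0.9],[0,-0.0049,0,0,0,-2,0.9],[0,-0.0049,0,0,0,-2,0.9],[0,-0.0037,0,0,0,-1.5,0.9],[0,0,0,0,0,0,0.9],[0,0,0,0,0,0,0.9]]'
```

```text
clock: 9.1
eef_pos: [495.7, 26.8, 117.2]
tcp_rot: [3.14, -0.001, 1.391]
contact_force: [-2.8, 2.8, 14.6]
opening: 0.2
grasp_force: 26.5
```

```bash
python3 -m inch '[[0,-0.002,0,0,0,-0.6,0.9],[0,-0.002,0,0,0,-0.6,0.9],[0,0,0,0,0,0,0.9]]'; python3 -m inch '[[0,-0.002,0,0,0,0,0.9],[0,0,0,0,0,0,0.9]]'
```

```text
clock: 9.4
eef_pos: [492.3, 27.4, 117.1]
tcp_rot: [3.138, -0.001, 1.412]
contact_force: [1.3, 2.2, 9.1]
opening: 0.204
grasp_force: 26.0
clock: 9.6
eef_pos: [491.4, 27.6, 117.2]
tcp_rot: [3.136, -0.001, 1.412]
contact_force: [5.2, -0.8, 4.7]
opening: 0.197
grasp_force: 25.6
```

```bash
python3 -m inch '[[0,-0.002,0,0,0,0,0.9],[0,0,0,0,0,0,0.9]]'; python3 -m inch '[[0,-0.002,0,0,0,0,0.9],[0,0,0,0,0,0,0.9],[0,0,0,0,0,0,0.9]]'
```

```text
clock: 9.8
eef_pos: [491.3, 27.7, 117.3]
tcp_rot: [3.132, -0.001, 1.412]
contact_force: [12.2, -2.5, -3.1]
opening: 0.198
grasp_force: 25.3
clock: 10.1
eef_pos: [491.2, 27.8, 117.4]
tcp_rot: [3.129, -0.001, 1.412]
contact_force: [18.7, -4.7, -8.8]
opening: 0.197
grasp_force: 25.3
```

```bash
python3 -m inch '[[0,0.002,0,0,0,0,0.9],[0,0.002,0,0,0,0,0.9],[0,0.001,0,0,0,0,0],[0,0,0,0,0,0,0],[0,0,0,0,0,0,0],[0,0,0,0,0,0,0]]' && python3 -m inch '[[0,0,-0.03,0,0,0,0],[0,0,-0.03,0,0,0,0],[0,0,-0.04,0,0,0,0],[0,0,-0.03,0,0,0,0],[0,0.04,0,0,0,0,0],[0,0,0,0,0,0,0],[0,0,0,0,0,0,0]]'
python3 - <<'E'
from h import *
s=r.sense();f=eyes.grab_frame('wrist');cv2.imwrite('pics/w5.png',f['img']); 
E
```

```text
clock: 10.7
eef_pos: [489.4, 27.5, 115.6]
tcp_rot: [-3.141, 0.0, 1.411]
contact_force: [-0.6, -0.1, -0.8]
opening: 0.495
grasp_force: 0.0
clock: 11.4
eef_pos: [529.3, 21.0, 245.3]
tcp_rot: [-3.141, 0.0, 1.411]
contact_force: [-0.1, 0.2, -0.3]
opening: 0.496
grasp_force: 0.0
```

View pics/w5.png

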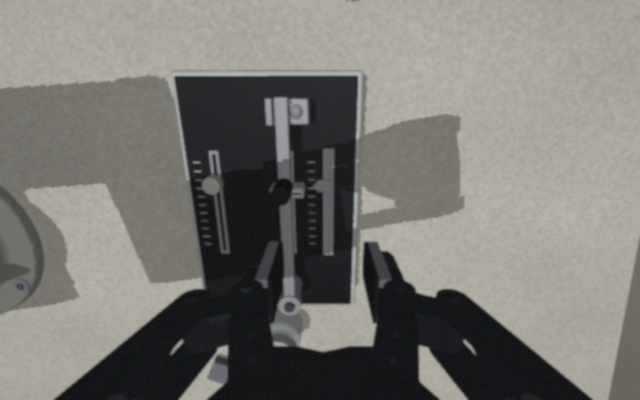

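```bash
python3 - <<'E'
from h import *
s=r.sense();f=eyes.grab_frame('wrist')
q=lambda u,v,z:ray(f,(u,v),z,s)[:2]
a=np.radians(-9.2);ya=np.array([-np.sin(a),np.cos(a)])
print('grip-tip',(q(301,190,80)-q(314,187,54))@ya)
d=q(281.5,98,93.5)-q(289.5,306,93.5);e=q(361,72,50)-q(352,303,50);g=q(174,72,50)-q(205,290,50)
print([np.degrees(np.arctan2(v[1],v[0])) for v in (d,e,g)])
E
```

```text
grip-tip 4.422440126817801
[np.float64(80.62945738911301), np.float64(80.74572566451994), np.float64(80.55686502443865)]
```

```bash
python3 - <<'E'
from h import *
im=cv2.imread('pics/w5.png')
cv2.imwrite('pics/w5c.png',cv2.convertScaleAbs(cv2.resize(im[160:220,260:340],(800,600),interpolation=2),alpha=1.8))
E
```

```text
(no output)
```

View pics/w5c.png

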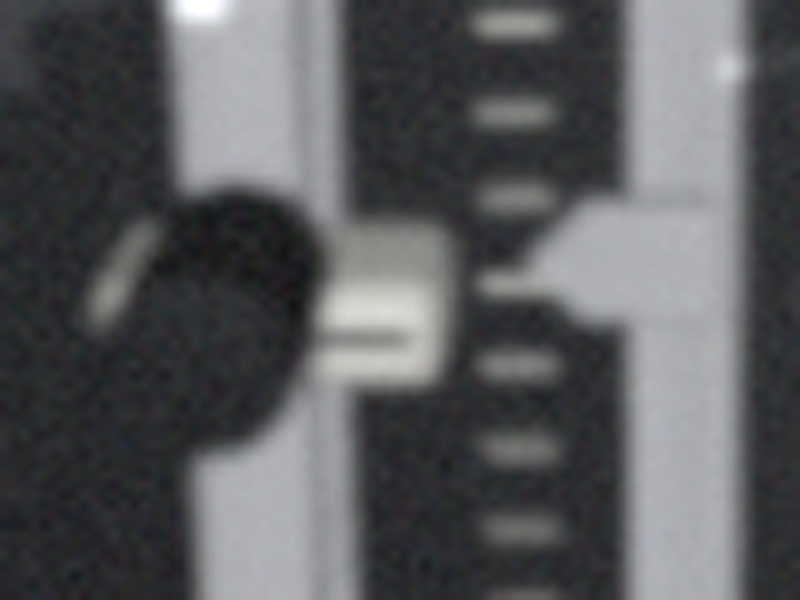

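```bash
python3 - <<'E'
from h import *
s=r.sense();f=eyes.grab_frame('wrist')
q=lambda u,v,z:ray(f,(u,v),z,s)[:2]
a=np.radians(-9.35);ya=np.array([-np.sin(a),np.cos(a)])
d=(q(298,193.7,80)-q(312.2,186.5,54))@ya
print('grip-tip',d,s['contact_force'])
if abs(d)<2: r.sign_off(); print('signed')
E
```

```text
grip-tip -0.21161368804336345 [-1.18163319  0.18201386 -0.98499057]
the job is handed in; nothing more can be done
signed
```

The job is handed in: the last wrist picture puts the dose grip about 0.2 mm from the pointer tip and the keeper bar shut against its stop past the catch. I moved nothing else.

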